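# Lock a mortised panel in the assembly jig

## Robot

A 6-joint arm with a two-finger parallel gripper is mounted at the origin on the work surface. World frame = base frame: x ahead of the robot, y to its left, z up, the work surface at z = 0. Lengths are in mm, angles in degrees, forces in N, time in s.
With the tool pointing down it reaches from about 300 to 850 mm from the base axis. Payload 4.2 kg.
Tool frame: the origin (TCP) lies midway between the tips of the shut fingers; the grasp point (between the pads) lies 19 mm behind it (env.grasp_offset is the distance from the TCP to the grasp point, in mm); z points along the fingers, y is the line along which they close (so a half turn about z gives the same grasp; the last joint's range is limited). The gripper opens to 91 mm and grips with 3 to 60 N. Pads are 32 mm wide; open, the fingers measure 118 mm over their backs; the gripper's body (76 mm by 178 mm) begins 60 mm behind the grasp point.
Start: joints at [71.677, 18.312, 89.639, -0, 72.044, -1.146], TCP at [169.816, 549.368, 213.976] pointing down, gripper open.
Joint ranges: [-177.97, 177.97], [-48.28, 115.42], [12.27, 149.76], [-77.06, 257.06], [2.81, 150.46], [-146.56, 146.56]. Speed limits (degrees/s): [147.25, 147.25, 180, 180, 180, 180].

## Interface

Orientations are given as [roll, pitch, yaw] about the fixed x, y, z axes, in that order (R = Rz(yaw) Ry(pitch) Rx(roll)).
In Python, from workcell import env, optics gives the robot as it stands. The module is installed in compiled form; this text tells all that it offers.
- The arm moves only by the tool send_rows, never from a script. Its argument "targets" is a list that holds one entry, the list of rows, each a list of 7 numbers: the turn, a rotation vector about the world's x, y, z scaled (see below), then the shift along the world's x, y, z scaled (see below), then the closure, from -1 (fully open) to 1 (shut). In form: [[[rx, ry, rz, x, y, z, gripper], ...]]. A call has 1 to 12 rows; each row shifts and turns the commanded pose from where the row before left it; what a row does not reach is not made up. The controller multiplies each number of a shift by 0.2 m and each number of a turn by pi/2 rad. A row lasts 1/10 s, in which the tool goes at most 50 mm and 8.59 degrees, less where a joint would pass 70% of its speed; a pose out of reach is approached as far as the arm can. A call with a number of a shift or a turn outside -1 to 1 is refused whole. A call with a gripper value outside its range is refused whole. The fingers move at their own pace and stop on an object; "grip_force" is the grip in N (left out, the last holds). Time passes only in rows, so rows that do not move let the fingers close. It gives the time, the measured TCP pose, the force, the opening and the grip force at its end, in the units of the state.
- env.state(): the state, without advancing time (a new reading comes with each control period).
- optics.grab_frame(name): name is "scene" or "top" or "wrist"; returns (picture, depth): 400x640x3 uint8, red, green, blue; 400x640 float32, mm along the optical axis (not along the pixel's ray), 0 where there is no reading.
- optics.camera_info(name): a dict with "camera_matrix" (3x3 intrinsics, pixels), "k1" (the pictures are not rectified: a ray, as slopes to the right and down, at radius r is drawn at 1 + k1 r^2 times it, then the intrinsics apply), "R" (3x3) and "t" (3): a world point X has camera coordinates R X + t; the wrist camera has in their place "mount" (4x4, takes a point from camera to tool coordinates, whose origin is the TCP and whose axes are the flange's). Camera axes: x right, y down, z forward; pixel columns grow to the right and rows downward; lengths in mm; the calibration is good to about 2 mm. A picture is of the moment at which its call begins: read the wrist's pose just before it. camera_info takes no time and is no camera call.
- env.job_done(): hands the job in; it is judged then, once.
Trained networks look in the newest picture that a camera, given by its name, has taken for a name from the list of things; names that differ only in an ending like _2 or _b are one class to them, and where a whole thing is asked for, a point or a joint stands for the part that bears it (a point fixed in the world has none). Each returns a list of dicts, best first, with "conf" (0 to 1); they miss things now and then, are a little off and sometimes report something else, mostly with a low value. They report only what shows in the picture. A call takes as long as a camera call.
- optics.silhouettes(camera, name): "mask" (400x640 bool, what is visible of it) and "at" ([column, row] in pixels, amid what is visible of it).
- optics.place_of(camera, name): "at" ([column, row] in pixels: a listed point, or the origin of a listed thing).
The state is a dict: "time_s": time; "qpos": joint angles; "qvel": joint speeds; "effort": joint torques, N m; "ee_pos": TCP position; "ee_rot": TCP orientation; "force": force on the tool from outside, world axes, zero at the start; "torque": the same for the moment, N m; "gripper_width": finger opening in mm; "gripper_force": force on a finger pad.
Only numpy, scipy, OpenCV 4.12 (cv2) and the standard library are available. Lean on these libraries where they do the work, as an engineer would, in place of code of your own. Each camera call takes 0.05 s, during which the arm holds its last target. There are 200 camera calls.

## Task

Slide the tall mortised panel from the stand down into the jig's two upright grooves, mortise at the bottom, until it stands fully home on the base; then swing the turn-button straight across its top edge. Finally take the long pin with the cylindrical handle from the rack and push it through the slanted guide bush and the panel's mortise until its collar sits on the bush. Leave the other panel, the short pin and the tape, offcut, screwdriver and spacer block where they are.

Things in the scene. Friction and masses are not known exactly. Their poses are not given: they have to be found in the camera images.
- jig: Fixed plywood jig. Origin: on the bench top, midway between the grooves; z up, y along the panel, -x side (guide bush) faces the robot's left, so jig y points away from the robot (within 17 deg). Base plate 180 x 200 x 18 mm high (x -100..80). Posts at y +-47..72, x +-22, tops at z 150; free between them. Aluminium bush block 40 mm wide in y before the panel, highest edge at x -25, z 106, on a wooden strut (x -68..-34, up to z 76)
- jig_seat (a point): On the jig's base plate top, midway between the grooves, axes as the jig: the panel's underside centre comes here when seated. The vertical grooves in the posts are 12 mm wide in x (panel 9 mm), their floors at y +-58 mm (panel edges at +-55); they run up to z 132 mm over this point, the top 16 mm flared as a lead-in
- bush_mouth (a point): Centre of the guide bush's mouth, at jig (-35.6, 0, 98.8) mm. Its z axis is the bush axis pointing out of the mouth, leaning 35 deg from vertical towards jig -x; its y is jig y. Hole 10 mm wide (chamfered mouth), 28 mm long, for the 8 mm pin; 62 mm in from the mouth the axis meets the middle of the seated panel's mortise; free behind the panel
- button (a joint): Steel turn-button (bar 18 x 62 x 8 mm) on the jig's +y post, hinged on a vertical axis, rad: 0 = lies along jig -y across the panel's top edge (end stop), 1.57 = points to jig +x (open); range 0 to 1.8; anticlockwise from above opens. Stays where left (about 1.3 N at the knob moves it). Passes 6 mm over a seated panel
- button_knob (a point): Centre of the black knob standing on the turn-button: upright cylinder 14 mm diameter, 26 mm high (this point is at mid-height, 13 mm above the bar and 13 mm under the knob's top), 40 mm from the pivot
- button_pivot (a point): On the turn-button's pivot axis, at the bar's top face
- stand: Fixed plywood stand, 130 x 140 mm, holding two panels on edge in two slots 60 mm apart along its x (at x = +-30 mm); its posts reach 57 mm above the bench, its floor is 12 mm above the bench. Origin: centre of its underside
- panel: The mortised plywood panel, loose, standing on its edge in the stand: 9 mm thick (x), 110 wide (y), 130 high (z); the mortise, a rectangular window 20 mm wide, goes through it from 12 to 48 mm above its lower edge. The taller of the two panels. Origin: centre of the lower edge. About 85 g
- panel_top (a point): Middle of the mortised panel's upper edge
- plain_panel: Bystander: plain panel, 9 x 110 x 85 mm high, without a mortise, in the stand's other slot
- rack: Fixed wooden rack, 75 x 150 mm, with a shelf whose top is 100 mm above the bench and two holes 66 mm apart along its y (at y = +-33 mm), a pin hanging upright in each by its collar. Origin: centre of its underside
- pin: The long pin, loose, upright in the rack. Origin: centre of the collar's underside; z from tip to handle. Steel shank 8 mm diameter, 82 mm long below the origin, last 6 mm tapered; collar 20 mm diameter, 4 mm high; wooden cylindrical handle 16 mm diameter, from 4 to 49 mm above the origin. About 70 g
- pin_tip (a point): The tip of the long locking pin
- short_pin: Bystander: short pin with a 24 mm ball head, in the rack's other hole. Origin: underside of its collar
- tape_roll: Bystander: roll of tape, 96 mm diameter, 25 high
- offcut: Bystander: wooden offcut 50 x 90 x 18 mm
- screwdriver: Bystander: screwdriver lying on the bench
- spacer: Bystander: wooden block 100 x 30 x 20 mm

How it is judged:
By the outcome, as a careful person would: the job done as asked, in the order asked, and still so for the second after the job is handed in, with the robot touching nothing.
It also fails if it takes over 72 s, if anything falls off the work surface, if the arm or the gripper's body presses on something with over 40 N, if the wrist force passes 120 N, or if a joint passes its speed limit or range.

## Working session

There is one attempt and no reset: what is moved stays moved. The work goes in short steps, Python scripts to look and compute and a tool call to move; the robot and the scene stay as the last step left them, time stands still between calls to the robot, and variables do not carry over. Pictures are saved under pics/ and viewed, at most 10 in all, crops included, and the job is handed in when it is done.

Besides the shell and the picture viewer there is one more tool, called after ">>>" as name(argument=value, ...) on one line, values as JSON. send_rows: Moves the arm, as the interface text tells. Its arguments: {"type":"object","properties":{"targets":{"type":"array"},"grip_force":{"type":"number"}},"required":["targets"]}

```bash
mkdir -p pics; ls; cat > h.py <<'E'
import numpy as np, cv2
from scipy.spatial.transform import Rotation as Ro
from workcell import env, optics
def cam(name, st=None):
    c=optics.camera_info(name); K=np.array(c["camera_matrix"]); k1=c["k1"]
    if "mount" in c:
        M=np.array(c["mount"]); st=st or env.state()
        Rt=Ro.from_euler('xyz',st["ee_rot"],degrees=True).as_matrix()
        Rw=Rt@M[:3,:3]; C=np.array(st["ee_pos"])+Rt@M[:3,3]
        return K,k1,Rw,C
    R=np.array(c["R"]);t=np.array(c["t"]); return K,k1,R.T,-R.T@t
def ray(cm,uv):
    K,k1,Rw,C=cm
    d=np.array([(uv[0]-K[0,2])/K[0,0],(uv[1]-K[1,2])/K[1,1]]); s=d.copy()
    for _ in range(20): s=d/(1+k1*(s@s))
    return C,Rw@np.array([s[0],s[1],1.])
def onz(cm,uv,z):
    C,d=ray(cm,uv); return C+d*(z-C[2])/d[2]
def deproj(cm,uv,dep):
    C,d=ray(cm,uv); return C+d*dep
def proj(cm,X):
    K,k1,Rw,C=cm; p=Rw.T@(np.array(X)-C); s=p[:2]/p[2]; s=s*(1+k1*(s@s)); return K[:2,:2]@s+K[:2,2]
def tri(rays):
    A=np.zeros((3,3));b=np.zeros(3)
    for C,d in rays:
        d=d/np.linalg.norm(d);P=np.eye(3)-np.outer(d,d);A+=P;b+=P@C
    X=np.linalg.solve(A,b)
    return X,max(np.linalg.norm(np.cross(X-C,d/np.linalg.norm(d))) for C,d in rays)
def cloud(cm,dep,mask=None):
    K,k1,Rw,C=cm
    m=(dep>0) if mask is None else (dep>0)&mask
    v,u=np.nonzero(m)
    d=np.stack([(u-K[0,2])/K[0,0],(v-K[1,2])/K[1,1]],1); s=d.copy()
    for _ in range(20): s=d/(1+k1*(s**2).sum(1,keepdims=True))
    p=np.c_[s,np.ones(len(s))]*dep[v,u][:,None]
    return C+p@Rw.T
E
cat > a.py <<'E'
from h import *
np.set_printoptions(precision=1,suppress=True)
print(env.state()); 
pics={}
for n in ("scene","top"):
    p,d=optics.grab_frame(n); cv2.imwrite(f"pics/{n}0.png",p[:,:,::-1]); cm=cam(n); print(n,cm[3],cm[2][:,2])
    np.save(f"{n}_d.npy",d)
    pics[n]=(p,d,cm)
obs={}
for n in ("scene","top"):
    for t in ("jig_seat","bush_mouth","button_knob","button_pivot","panel_top","panel","plain_panel","stand","rack","pin","pin_tip","short_pin","jig"):
        r=optics.place_of(n,t)
        for x in r[:2]: 
            print(n,t,np.array(x["at"]),round(x["conf"],2))
        if r: obs.setdefault(t,[]).append(ray(pics[n][2],r[0]["at"]))
for t,r in obs.items():
    if len(r)>1: print(t,*tri(r))
E
python3 a.py
```

```text
pics
{'time_s': 0.0, 'qpos': array([71.7, 18.4, 89.7, -0. , 72. , -1.1]), 'qvel': array([-0. , -0.1,  0. , -0.1,  0.1, -0. ]), 'effort': array([ -0. , -41.2, -23.2,   0.1,   0. ,  -0. ]), 'ee_pos': array([169.7, 548.9, 213.1]), 'ee_rot': array([-179.9,    0. ,  162.8]), 'force': array([ 0.1, -0. ,  0.2]), 'torque': array([-0.,  0.,  0.]), 'gripper_force': 0.0, 'gripper_width': 91.44753300827321}
scene [1015.9  601.9 1001.3] [-0.4 -0.5 -0.8]
top [ 358.4   75.3 1255.8] [ 0.2  0.  -1. ]
scene jig_seat [293.  200.1] 0.75
scene jig_seat [353.2 191.8] 0.65
scene bush_mouth [299.1 189. ] 0.57
scene button_knob [269.4 173. ] 0.55
scene button_knob [241.  123.3] 0.48
scene button_pivot [276.9 186.4] 0.66
scene panel_top [240.2 126. ] 0.63
scene panel [245.2 152. ] 0.98
scene plain_panel [257.3 146. ] 0.64
scene plain_panel [358.3 250.4] 0.23
scene stand [254.9 152. ] 0.63
scene rack [365.6 270.5] 0.67
scene pin [269.2 175.6] 0.59
scene pin [381.2 257.8] 0.56
scene pin_tip [377.5 273.2] 0.53
scene pin_tip [423.1 321.7] 0.41
scene short_pin [358.6 249.8] 0.46
scene short_pin [228.  233.3] 0.3
s
[... 454 characters left out ...]
73.6 133. ] 0.51
top short_pin [244.3 191.9] 0.52
top jig [354.4 202.6] 0.78
jig_seat [543.6  -7.8  30.2] 5.035059245677944
bush_mouth [540.7  19.1 106.3] 3.0855180324462586
button_knob [600.5 -41.2 173.4] 0.5243624744855868
button_pivot [607.4  -6.6 151. ] 2.43845159414061
panel_top [ 528.9 -290.8  146.9] 2.168326672197481
panel [ 534.4 -277.3   41.5] 0.3492563708947824
plain_panel [ 471.9 -289.6   19.4] 3.4516876245242916
stand [ 495.8 -290.6    8.3] 6.446075368450436
rack [553.2 310.1  15.1] 2.1796234270208976
pin [608.5 206.2 393.1] 129.03506464967157
pin_tip [ 341.3  151.1 -455.1] 68.06310358931601
short_pin [563.  284.6 106.3] 4.230347239770788
jig [543.8 -12.7  -1.3] 5.642023797297632
```

```bash
python3 - <<'E'
import cv2,numpy as np
a=cv2.imread('pics/top0.png')[110:290,180:530];b=cv2.imread('pics/scene0.png')[90:340,190:470]
a=cv2.resize(a,(560,288),interpolation=3);b=cv2.resize(b,(336,300),interpolation=3)
a=cv2.resize(cv2.imread('pics/top0.png')[110:290,180:530],(800,411),interpolation=3)
cv2.imwrite('pics/topc.png',a)
cv2.imwrite('pics/scenec.png',cv2.resize(cv2.imread('pics/scene0.png')[80:340,190:470],(646,600),interpolation=3))
E
```

```text
(no output)
```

View pics/topc.png

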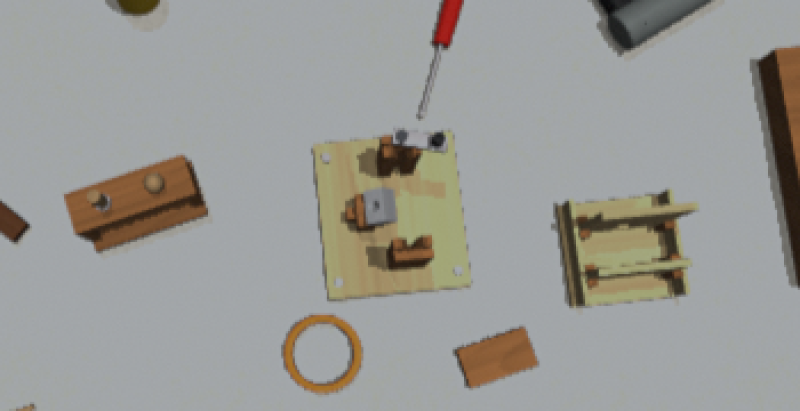

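View pics/scenec.png

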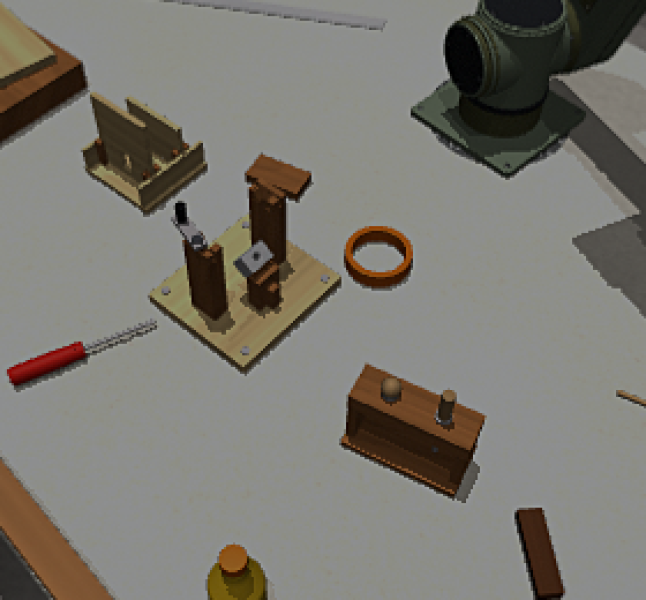

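The top picture shows the cylindrical-handle pin on the left of the rack at full-picture (222,197), the jig at (350,200), the button open at (365,170), and the tall panel in the stand's upper (far) slot, about (460,203). The scene picture agrees.

```bash
python3 - <<'E'
from h import *
np.set_printoptions(precision=2,suppress=True)
c=optics.camera_info("wrist");print(c)
cm=cam("top");
for uv in [(222,197),(222,200)]: print(onz(cm,uv,145))
E
```

```text
{'camera_matrix': array([[322.1 ,   0.  , 321.02],
       [  0.  , 322.1 , 197.89],
       [  0.  ,   0.  ,   1.  ]]), 'k1': 0.01705586504633036, 'mount': array([[  -0.  ,   -0.95,   -0.3 ,   85.11],
       [   1.  ,   -0.  ,   -0.  ,    0.8 ],
       [   0.  ,   -0.3 ,    0.95, -170.52],
       [   0.  ,    0.  ,    0.  ,    1.  ]])}
[540.01 338.59 145.  ]
[532.09 338.27 145.  ]
```

>>> send_rows(targets=[[[0,0,-0.09,0.17,-0.15,0.1,-1],[0,0,-0.09,0.17,-0.15,0.1,-1],[0,0,-0.09,0.17,-0.15,0.1,-1],[0,0,-0.09,0.17,-0.15,0.1,-1],[0,0,-0.09,0.17,-0.15,0.1,-1],[0,0,-0.09,0.17,-0.15,0.1,-1],[0,0,-0.09,0.17,-0.15,0.1,-1],[0,0,-0.09,0.17,-0.15,0.0,-1],[0,0,-0.09,0.17,-0.15,0,-1],[0,0,0,0,0,0,-1]]])

```text
time_s: 2.4
ee_pos: [479.3, 275.8, 353.5]
ee_rot: [179.9, 0.1, 89.5]
force: [-0.2, -0.6, -0.1]
gripper_width: 90.8
gripper_force: 0.0
```

```bash
cat > look.py <<'E'
import sys
from h import *
np.set_printoptions(precision=1,suppress=True)
tag=sys.argv[1]; names=sys.argv[2].split(',')
st=env.state(); p,d=optics.grab_frame("wrist"); cm=cam("wrist",st)
cv2.imwrite(f"pics/{tag}.png",p[:,:,::-1]); np.savez(f"{tag}.npz",d=d,pos=st["ee_pos"],rot=st["ee_rot"])
Z=dict(jig_seat=18,bush_mouth=98.8,button_knob=175,button_pivot=162,panel_top=142,panel=12,pin=100,rack=0,jig=0,stand=0,plain_panel=12)
for t in names:
    for x in optics.place_of("wrist",t)[:2]:
        u,v=np.round(x["at"]).astype(int).clip(0,[639,399]); 
        print(t,x["at"],round(x["conf"],2),"dep",deproj(cm,x["at"],d[v,u]),"onz",onz(cm,x["at"],Z.get(t,0)))
print(st["ee_pos"],st["ee_rot"],st["time_s"])
E
python3 look.py w1 pin,short_pin,jig_seat,bush_mouth,button_knob,button_pivot,rack
```

```text
pin [368.5, 111.4] 0.73 dep [535.2 344.9 135.3] onz [540.2 343.4 100. ]
short_pin [384.0, 161.4] 0.65 dep [558.5 283.5 123.4] onz [582.8 259.4   0. ]
jig_seat [356.6, 310.2] 0.65 dep [488.9 306.7 449.9] onz [542.2 -14.5  18. ]
bush_mouth [356.3, 321.0] 0.59 dep [532.5  23.7  96.1] onz [532.2  25.8  98.8]
rack [363.5, 127.6] 0.95 dep [534.6 323.2  99.3] onz [547.4 314.2   0. ]
[479.3 275.8 353.5] [179.9   0.1  89.5] 2.4
```

View pics/w1.png

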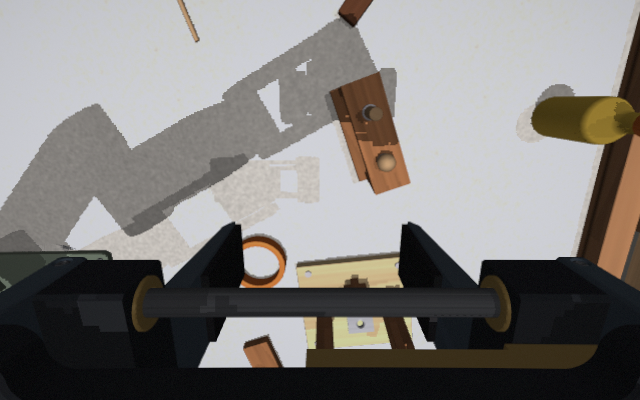

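>>> send_rows(targets=[[[0,0,0,0,-0.2,0,-1],[0,0,0,0,-0.2,0,-1],[0,0,0,0,-0.2,0,-1],[0,0,0,0,-0.2,0,-1],[0,0,0,0,-0.2,0,-1],[0,0,0,0,-0.2,0,-1],[0,0,0,0,0,0,-1]]])

```text
time_s: 3.5
ee_pos: [475.4, 36.3, 354.3]
ee_rot: [180.0, 0.1, 89.7]
force: [0.1, 0.4, 0.1]
gripper_width: 91.5
gripper_force: 0.0
```

```bash
python3 look.py w2 pin,short_pin,jig_seat,bush_mouth,button_knob,button_pivot,rack
```

```text
jig_seat [362.4, 184.2] 0.87 dep [530.6   9.8 105.7] onz [542.2 -13.7  18. ]
bush_mouth [366.0, 177.0] 0.7 dep [539.2  12.7  76.7] onz [536.1  18.1  98.8]
button_knob [427.9, 244.7] 0.88 dep [526.   54.9 385.1] onz [601.8 -46.5 175. ]
button_pivot [432.7, 210.5] 0.67 dep [607.   -6.9 164.9] onz [608.  -8. 162.]
button_pivot [333.2, 322.8] 0.22 dep [ 496.4 -285.4   13.4] onz [ 490.3 -167.   162. ]
[475.4  36.3 354.3] [180.    0.1  89.7] 3.5
```

>>> send_rows(targets=[[[0,0,0,0,-0.22,0,-1],[0,0,0,0,-0.22,0,-1],[0,0,0,0,-0.22,0,-1],[0,0,0,0,-0.22,0,-1],[0,0,0,0,-0.22,0,-1],[0,0,0,0,-0.22,0,-1],[0,0,0,0,-0.2,0,-1],[0,0,0,0,0,0,-1]]])

```text
time_s: 4.7
ee_pos: [475.9, -268.3, 352.8]
ee_rot: [-179.9, 0.1, 89.7]
force: [-0.3, 0.7, -0.8]
gripper_width: 91.1
gripper_force: 0.0
```

```bash
python3 look.py w3 jig_seat,bush_mouth,button_knob,button_pivot,panel_top,panel,stand,plain_panel
```

```text
button_pivot [523.0, 9.9] 0.58 dep [756.2 -70.2  13.4] onz [ 674.7 -102.9  162. ]
panel_top [364.3, 189.7] 0.75 dep [ 528.4 -291.6  141.5] onz [ 528.4 -291.4  142. ]
panel [350.3, 168.3] 0.79 dep [ 522.1 -292.2   13.6] onz [ 522.2 -292.5   12. ]
stand [334.7, 166.8] 0.64 dep [ 497.  -289.9   12. ] onz [ 497.5 -292.5    0. ]
plain_panel [319.5, 171.7] 0.64 dep [ 472.4 -298.1   10.9] onz [ 472.4 -297.9   12. ]
[ 475.9 -268.3  352.8] [-179.9    0.1   89.7] 4.7
```

```bash
cat > fit.py <<'E'
from h import *
np.set_printoptions(precision=1,suppress=True)
def cl(tag):
    f=np.load(tag+".npz"); return cloud(cam("wrist",dict(ee_pos=f["pos"],ee_rot=f["rot"])),f["d"])
def rect(P,name):
    if len(P)<5: print(name,len(P));return
    r=cv2.minAreaRect(P[:,:2].astype(np.float32)); print(name,len(P),np.array(r[0]),np.array(r[1]),round(r[2],1),"z",np.median(P[:,2]),P[:,:2].mean(0))
def box(P,x0,x1,y0,y1,z0,z1): return P[(P[:,0]>x0)&(P[:,0]<x1)&(P[:,1]>y0)&(P[:,1]<y1)&(P[:,2]>z0)&(P[:,2]<z1)]
if __name__=="__main__":
    P=cl("w3"); rect(box(P,500,560,-370,-210,138,146),"panel top")
    rect(box(P,440,500,-370,-210,93,101),"plain top")
    P=cl("w2"); rect(box(P,430,660,-110,110,15,21),"base"); 
    rect(box(P,590,630,-40,40,146,154),"post+y"); rect(box(P,460,500,-60,40,146,154),"post-y")
    rect(box(P,590,630,-80,40,158,167),"bar"); rect(box(P,570,630,-80,0,183,193),"knobtop")
    P=cl("w1"); rect(box(P,510,560,310,370,144,153),"pin top");rect(box(P,540,590,260,310,110,140),"short")
    rect(box(P,450,640,200,420,97,103),"shelf")
E
python3 fit.py
```

```text
panel top 658 [ 526.7 -288.8] [  9.2 109.8] 6.3 z 141.5289955121599 [ 526.3 -286.4]
plain top 517 [ 467.  -294.1] [  9.2 109.5] 6.4 z 96.56555337420036 [ 466.9 -291.8]
base 9472 [541.   -3.3] [199.3 179.5] 5.7 z 17.520881978065802 [535.5  10.4]
post+y 245 [601.7  -7.4] [22.7 45.8] 0.6 z 149.1991583018114 [600.2   0.1]
post-y 470 [483.3 -19.6] [24.8 44.3] 5.9 z 149.38121641557265 [481.3 -19.3]
bar 478 [606.  -18.3] [43.8 18.5] 79.0 z 161.68220260339746 [606.2 -15.3]
knobtop 0
pin top 157 [541.5 343.1] [14.7 14.3] 0.5 z 148.54319179998691 [541.5 343.3]
short 274 [563.  281.1] [21.5 23.4] 3.9 z 121.79811233866857 [562.  282.5]
shelf 3951 [552.9 311.8] [ 50.2 150. ] 19.2 z 99.61491549155375 [551.  316.3]
```

>>> send_rows(targets=[[[0,0,0.037,0.127,-0.051,-0.2,-0.4],[0,0,0.036,0.127,-0.0515,-0.2,-0.4],[0,0,0,0,0,-0.2,-0.4],[0,0,0,0,0,-0.2,-0.4],[0,0,0,0,0,0,-0.4]]])

```text
time_s: 5.65
ee_pos: [523.5, -282.7, 188.3]
ee_rot: [-179.4, -0.4, 96.5]
force: [-1.2, -0.4, -0.5]
gripper_width: 64.3
gripper_force: 0.0
```

>>> send_rows(targets=[[[0,0,0,0,0,-0.1,-0.4],[0,0,0,0,0,0,-0.4],[0,0,0,0,0,0,-0.4]]])

```text
time_s: 5.95
ee_pos: [527.5, -285.4, 176.1]
ee_rot: [179.9, 0.1, 96.5]
force: [-0.1, 0.4, 0.0]
gripper_width: 63.8
gripper_force: 0.0
```

>>> send_rows(targets=[[[0,0,0,-0.004,-0.017,-0.12,-0.4],[0,0,0,0,0,-0.12,-0.4],[0,0,0,0,0,-0.09,-0.4],[0,0,0,0,0,0,-0.4],[0,0,0,0,0,0,0.2],[0,0,0,0,0,0,0.6],[0,0,0,0,0,0,1],[0,0,0,0,0,0,1],[0,0,0,0,0,0,1],[0,0,0,0,0,0,1]]], grip_force=25)

```text
time_s: 6.95
ee_pos: [525.8, -288.6, 108.2]
ee_rot: [180.0, 0.0, 96.5]
force: [0.0, 0.7, -0.3]
gripper_width: 18.6
gripper_force: 0.0
```

>>> send_rows(targets=[[[0,0,0,0,0,0,1],[0,0,0,0,0,0,1],[0,0,0,0,0,0,1],[0,0,0,0,0,0,1]]])

```text
time_s: 7.35
ee_pos: [525.8, -288.5, 108.0]
ee_rot: [180.0, -0.0, 96.5]
force: [-0.4, 0.2, 0.1]
gripper_width: 9.0
gripper_force: 25.0
```

>>> send_rows(targets=[[[0,0,0,0,0,0.12,1],[0,0,0,0,0,0.2,1],[0,0,0,0,0,0.22,1],[0,0,0,0,0,0.22,1],[0,0,0,0,0,0.18,1],[0,0,0,0,0,0,1]]])

```text
time_s: 7.95
ee_pos: [527.8, -289.7, 302.0]
ee_rot: [179.5, 0.4, 96.5]
force: [0.4, 0.3, -1.8]
gripper_width: 8.8
gripper_force: 25.0
```

>>> send_rows(targets=[[[0,0,-0.0917,0.0075,0.125,0,1],[0,0,-0.0917,0.0075,0.125,0,1],[0,0,-0.0917,0.0075,0.125,0,1],[0,0,-0.0917,0.0075,0.125,0,1],[0,0,-0.0917,0.0075,0.125,0,1],[0,0,-0.0917,0.0075,0.125,0,1],[0,0,-0.0917,0.0075,0.125,0,1],[0,0,-0.0917,0.0075,0.125,0,1],[0,0,-0.0917,0.0075,0.125,0,1],[0,0,-0.0917,0.0075,0.125,0,1],[0,0,-0.0917,0.0075,0.125,0,1],[0,0,0,0,0,0,1]]])

```text
time_s: 9.15
ee_pos: [541.7, -11.0, 294.5]
ee_rot: [-179.9, 0.1, 5.8]
force: [0.6, -1.0, -1.2]
gripper_width: 8.8
gripper_force: 25.0
```

>>> send_rows(targets=[[[0,0,0,0,0,0,1],[0,0,0,0,0,0,1]]])

```text
time_s: 9.35
ee_pos: [542.0, -14.3, 295.3]
ee_rot: [180.0, 0.1, 5.7]
force: [-0.6, 1.0, -1.6]
gripper_width: 9.1
gripper_force: 25.0
```

```bash
python3 look.py w4 button_knob,button_pivot,bush_mouth; python3 - <<'E'
from fit import *
P=cl("w4"); rect(box(P,480,600,-40,20,318,330),"ptop")
rect(box(P,430,660,-110,110,15,21),"base")
rect(box(P,590,630,-40,40,146,154),"post+y"); rect(box(P,460,500,-60,40,146,154),"post-y")
rect(box(P,590,630,-80,40,158,167),"bar"); rect(box(P,570,630,-80,0,180,196),"knobtop")
Q=box(P,470,620,-60,30,205,335); print(Q.min(0),Q.max(0)); rect(box(Q,470,620,-60,60,205,250),"plow")
E
```

```text
button_knob [363.4, 132.8] 0.83 dep [600.9 -43.8 186.7] onz [599.8 -45.5 175. ]
button_knob [499.9, 227.3] 0.42 dep [ 468.6 -287.3   20.9] onz [ 523.3 -189.5  175. ]
button_pivot [322.0, 121.5] 0.7 dep [605.1  -8.  164.7] onz [604.9  -8.  162. ]
button_pivot [322.5, 285.9] 0.48 dep [539.2 -14.4 328.9] onz [432.7 -26.  162. ]
bush_mouth [292.3, 174.6] 0.94 dep [535.2  20.2  92. ] onz [536.9  19.7  98.8]
[542.  -14.3 295.3] [180.    0.1   5.7] 9.35
ptop 3250 [549.2 -14.8] [93.2 30.7] 16.3 z 328.9474722005784 [558.3 -11.9]
base 12525 [541.3  -4.2] [198.6 181.4] 5.7 z 17.70348794648004 [552.5  -0.8]
post+y 328 [601.5  -8.3] [24.6 43.9] 5.7 z 149.58633074614366 [600.9   0.3]
post-y 0
bar 1075 [604.7 -28.5] [61.7 18. ] 79.8 z 161.88903194435676 [606.2 -23.1]
knobtop 227 [601.6 -47.1] [13.  13.5] 4.5 z 187.55631142731522 [601.7 -46.7]
[501.6 -27.9 208.5] [595.7   4.6 335. ]
plow 99 [594.8  -8.5] [0.4 8.9] 5.9 z 230.9331620802318 [594.9  -8.5]
```

View pics/w4.png

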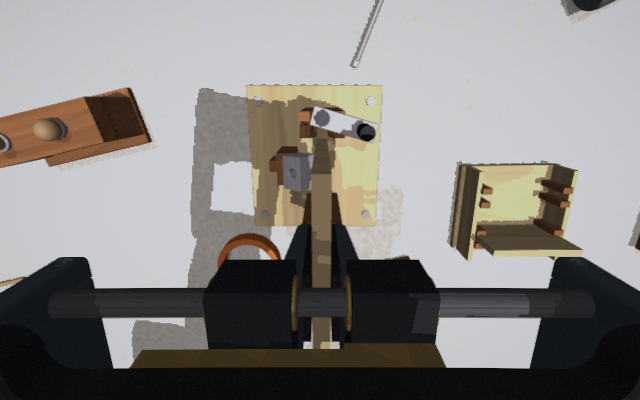

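The wrist picture shows the panel hanging aligned over the jig, at column 320. The button bar runs from (315,118) to its knob at (367,130), about 74° open, so it just clears the panel's slot.

>>> send_rows(targets=[[[0,0,0,0.004,0,-0.11,1],[0,0,0,0,0,-0.11,1],[0,0,0,0,0,-0.04,1],[0,0,0,0,0,-0.04,1],[0,0,0,0,0,-0.04,1],[0,0,0,0,0,-0.04,1],[0,0,0,0,0,0,1]]])

```text
time_s: 10.25
ee_pos: [542.8, -13.9, 219.2]
ee_rot: [180.0, 0.1, 5.7]
force: [0.5, -0.9, -2.5]
gripper_width: 8.6
gripper_force: 25.0
```

>>> send_rows(targets=[[[0,0,0,0,0,-0.06,1],[0,0,0,0,0,-0.07,1],[0,0,0,0,0,-0.07,1],[0,0,0,0,0,-0.07,1],[0,0,0,0,0,-0.07,1],[0,0,0,0,0,-0.07,1],[0,0,0,0,0,-0.06,1],[0,0,0,0,0,0,1],[0,0,0,0,0,0,1]]])

```text
time_s: 11.15
ee_pos: [542.8, -13.9, 125.6]
ee_rot: [180.0, 0.1, 5.7]
force: [0.4, -4.3, -2.8]
gripper_width: 8.7
gripper_force: 25.0
```

>>> send_rows(targets=[[[0,0,0,0,-0.003,-0.03,1],[0,0,0,0,0,-0.025,1],[0,0,0,0,0,-0.01,1],[0,0,0,0,0,0,1]]])

```text
time_s: 11.55
ee_pos: [543.4, -14.0, 113.9]
ee_rot: [-180.0, -0.1, 5.7]
force: [-0.3, -0.6, 3.6]
gripper_width: 8.7
gripper_force: 25.0
```

>>> send_rows(targets=[[[0,0,0,0,0,-0.01,1],[0,0,0,0,0,0,1],[0,0,0,0,0,0,0.4],[0,0,0,0,0,0,0.4],[0,0,0,0,0,0,0.4]]])

```text
time_s: 12.05
ee_pos: [543.0, -13.8, 110.7]
ee_rot: [-180.0, 0.0, 5.7]
force: [0.2, -0.1, -0.5]
gripper_width: 26.7
gripper_force: 0.0
```

>>> send_rows(targets=[[[0,0,0,0,0,0.15,0.4],[0,0,0,0,0,0.2,0.0],[0,0,0,0,0,0.2,0],[0,0,0,0.15,-0.083,0.05,0],[0,0,0,0.144,-0.083,0,0],[0,0,0,0,0,0,0],[0,0,0,0,0,0,0],[0,0,0,0,0,0,0]]])

```text
time_s: 12.85
ee_pos: [601.0, -46.8, 230.2]
ee_rot: [-180.0, 0.1, 5.7]
force: [1.0, -0.4, -0.2]
gripper_width: 45.7
gripper_force: 0.0
```

```bash
python3 look.py w5 button_knob; python3 - <<'E'
from fit import *
P=cl("w5")
J=np.array([[.0993,-.995],[.995,.0993]]); o=np.array([542.3,-14])
Q=P.copy(); Q[:,:2]=(P[:,:2]-o)@J.T
rect(box(Q,-7,7,-45,45,140,160),"panel top (jig)")
rect(box(P,590,630,-80,40,158,167),"bar"); rect(box(P,570,630,-80,0,180,196),"knobtop")
E
```

```text
button_knob [321.7, 218.2] 0.81 dep [604.4 -46.  188.8] onz [599.1 -46.6 175. ]
[601.  -46.8 230.2] [-180.     0.1    5.7] 12.85
panel top (jig) 212 [-0.2  8.7] [ 9.8 72.7] 0.4 z 147.21557660565554 [ 2.1 18.7]
bar 1541 [604.9 -28.2] [62.9 18.8] 79.7 z 161.883480708121 [607.1 -24.5]
knobtop 333 [601.7 -47.3] [13.7 13.1] 6.0 z 187.5713398868413 [602.6 -47.1]
```

View pics/w5.png

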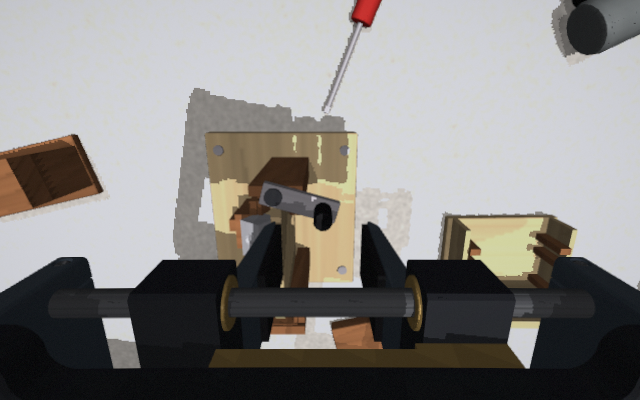

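The panel is down between the posts, its top at z 147, and the knob at (321,216) is centred between the fingers.

>>> send_rows(targets=[[[0,0,0,0.002,0,-0.15,0],[0,0,0,0,0,-0.16,0],[0,0,0,0,0,0,0.3],[0,0,0,0,0,0,0.6],[0,0,0,0,0,0,1],[0,0,0,0,0,0,1],[0,0,0,0,0,0,1],[0,0,0,0,0,0,1],[0,0,0,0,0,0,1],[0,0,0,0,0,0,1]]], grip_force=6)

```text
time_s: 13.95
ee_pos: [603.2, -47.6, 170.6]
ee_rot: [179.9, -0.2, 5.7]
force: [-0.3, -0.8, 5.5]
gripper_width: 13.6
gripper_force: 6.0
```

```bash
python3 - <<'E'
import numpy as np
p=np.array([608.5,-7.7]);a0=-100.0;a1=-177
A=np.radians(np.linspace(a0,a1,12)); X=p+40*np.c_[np.cos(A),np.sin(A)]
print(X[-1]);print(np.round(np.diff(X,axis=0)/200,3).tolist())
E
```

```text
[568.55481861  -9.79343825]
[[-0.024, 0.006], [-0.023, 0.009], [-0.022, 0.011], [-0.02, 0.014], [-0.018, 0.016], [-0.016, 0.018], [-0.014, 0.02], [-0.011, 0.022], [-0.009, 0.023], [-0.006, 0.024], [-0.003, 0.024]]
```

>>> send_rows(targets=[[[0,0,0,0,0,0.012,1],[0,0,0,-0.024,0.006,0,1],[0,0,0,-0.023,0.009,0,1],[0,0,0,-0.022,0.011,0,1],[0,0,0,-0.02,0.014,0,1],[0,0,0,-0.018,0.016,0,1],[0,0,0,-0.016,0.018,0,1]]])

```text
time_s: 14.65
ee_pos: [574.9, -34.0, 170.9]
ee_rot: [179.8, 0.3, 5.7]
force: [-3.6, -7.3, 0.7]
gripper_width: 13.6
gripper_force: 6.0
```

>>> send_rows(targets=[[[0,0,0,-0.014,0.02,0,1],[0,0,0,-0.011,0.022,0,1],[0,0,0,-0.009,0.023,0,1],[0,0,0,-0.006,0.024,0,1],[0,0,0,-0.003,0.024,0,1],[0,0,0,0,0,0,1],[0,0,0,0,0,0,1]]])

```text
time_s: 15.35
ee_pos: [566.8, -12.3, 171.0]
ee_rot: [179.7, 0.3, 5.8]
force: [-3.4, -10.3, -0.7]
gripper_width: 13.9
gripper_force: 6.0
```

>>> send_rows(targets=[[[0,0,0,0.004,0.004,0,1],[0,0,0,0,0,0,1],[0,0,0,0,0,0,0],[0,0,0,0,0,0,0],[0,0,0,0,0,0,0],[0,0,0,0,0,0.15,0],[0,0,0,0,0,0.2,0],[0,0,0,-0.05,0.2,0.2,-0.5],[0,0,0,-0.05,0.2,0.1,-0.5],[0,0,0,0,0,0,-0.5],[0,0,0,0,0,0,-0.5]]])

```text
time_s: 16.45
ee_pos: [551.1, 66.7, 296.6]
ee_rot: [180.0, -0.1, 5.8]
force: [-0.3, 0.4, -1.5]
gripper_width: 68.4
gripper_force: 0.0
```

```bash
python3 look.py w6 button_knob,bush_mouth,pin; python3 - <<'E'
from fit import *
P=cl("w6")
J=np.array([[.0993,-.995],[.995,.0993]]); o=np.array([542.3,-14])
Q=P.copy(); Q[:,:2]=(P[:,:2]-o)@J.T
rect(box(Q,-40,60,-20,90,158,167),"bar(jig)"); rect(box(Q,-20,20,0,60,180,196),"knobtop(jig)")
rect(box(Q,-110,100,-110,110,15,21),"base(jig)")
B=box(Q,-60,-15,-25,25,70,110); rect(B,"bush")
c=B[(B[:,2]>90)]; n=np.linalg.svd(c-c.mean(0),full_matrices=False)[2][2]; print("bush normal",n,c.mean(0))
P1=cl("w6"); rect(box(P,510,570,310,370,144,153),"pin top")
E
```

```text
button_knob [405.1, 181.8] 0.63 dep [571.2  -5.9 187.5] onz [568.3  -9.6 175. ]
button_knob [376.1, 177.1] 0.3 dep [551.6   1.6  92. ] onz [570.1  18.1 175. ]
bush_mouth [371.8, 171.7] 0.64 dep [559.3   9.2 100.4] onz [559.    8.9  98.8]
bush_mouth [362.6, 187.4] 0.62 dep [535.1  14.4  83.3] onz [539.1  16.9  98.8]
pin [80.1, 156.0] 0.71 dep [545.5 335.8 109. ] onz [543.2 342.3 100. ]
[551.1  66.7 296.6] [180.   -0.1   5.8] 16.45
bar(jig) 1027 [ 0.3 45.9] [60.9 18.5] 89.8 z 161.90985422026478 [-0.8 51.4]
knobtop(jig) 210 [-0.  26.8] [12.6 13.4] 45.4 z 187.46600935154186 [-0.5 27.5]
base(jig) 10702 [-9.4 -0.3] [179.5 199.7] 0.1 z 17.649162373025433 [-20.5  15.3]
bush 1239 [-35.2   0.1] [40.3 40.6] 0.0 z 94.7429790776809 [-35.5   2.3]
bush normal [-0.3  0.   0.9] [-30.9   1.1  98.5]
pin top 245 [541.8 342.4] [15.9 15. ] 57.0 z 148.53104924421064 [542.1 341.1]
```

View pics/w6.png

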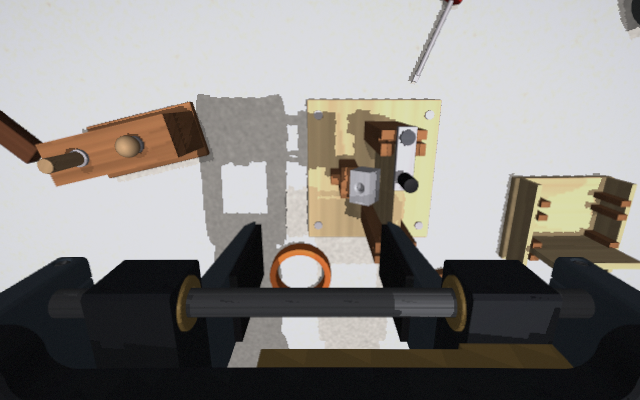

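The button bar now lies straight across the panel top, from (407,130) to (407,183). Measured from depth it is within 0.2° of the jig's axis. The long pin is at (65,160).

>>> send_rows(targets=[[[0,0,0.091,-0.0042,0.1255,-0.03,-0.5],[0,0,0.091,-0.0042,0.1255,-0.03,-0.5],[0,0,0.091,-0.0042,0.1255,-0.03,-0.5],[0,0,0.091,-0.0042,0.1255,-0.03,-0.5],[0,0,0.091,-0.0042,0.1255,-0.03,-0.5],[0,0,0.091,-0.0042,0.1255,-0.03,-0.5],[0,0,0.091,-0.0042,0.1255,-0.03,-0.5],[0,0,0.091,-0.0042,0.1255,-0.03,-0.5],[0,0,0.091,-0.0042,0.1255,-0.03,-0.5],[0,0,0.091,-0.0042,0.1255,-0.03,-0.5],[0,0,0.091,-0.0042,0.1255,0,-0.5],[0,0,0,0,0,0,-0.5]]])

```text
time_s: 17.85
ee_pos: [541.9, 343.5, 234.3]
ee_rot: [-179.9, -0.0, 96.0]
force: [0.1, -0.4, 0.5]
gripper_width: 68.4
gripper_force: 0.0
```

>>> send_rows(targets=[[[0,0,0,0,0,0,-0.5],[0,0,0,0,0,0,-0.5]]])

```text
time_s: 18.05
ee_pos: [542.3, 340.5, 235.9]
ee_rot: [-180.0, 0.0, 95.7]
force: [0.4, 0.4, -0.6]
gripper_width: 68.4
gripper_force: 0.0
```

```bash
python3 look.py w7 pin; python3 - <<'E'
from fit import *
P=cl("w7"); rect(box(P,515,570,315,370,144,153),"pin top"); rect(box(P,515,570,315,370,107,142),"pin side");rect(box(P,540,590,260,310,105,140),"short")
E
```

```text
pin [319.0, 184.1] 0.88 dep [539.2 350.4 121.9] onz [539.6 344.6 100. ]
[542.3 340.5 235.9] [-180.     0.    95.7] 18.05
pin top 272 [541.8 343.8] [14.9 14.7] 50.5 z 148.44520622845832 [541.7 344.1]
pin side 165 [541.6 347.7] [15.8  7.9] 4.5 z 126.86417745628614 [541.3 349.4]
short 453 [563.1 282.1] [22.8 21.9] 60.2 z 121.63010143165911 [562.8 284.5]
```

>>> send_rows(targets=[[[0,0,0,-0.0025,0.0155,-0.15,-0.5],[0,0,0,0,0,-0.17,-0.5],[0,0,0,0,0,-0.17,-0.5],[0,0,0,0,0,-0.13,-0.5],[0,0,0,0,0,0,0],[0,0,0,0,0,0,0.4],[0,0,0,0,0,0,1],[0,0,0,0,0,0,1],[0,0,0,0,0,0,1],[0,0,0,0,0,0,1],[0,0,0,0,0,0,1],[0,0,0,0,0,0,1]]], grip_force=40)

```text
time_s: 19.35
ee_pos: [541.5, 345.0, 112.6]
ee_rot: [180.0, -0.0, 95.8]
force: [0.0, -0.0, 1.9]
gripper_width: 15.4
gripper_force: 40.0
```

>>> send_rows(targets=[[[0,0,0,0,0,0,1],[0,0,0,0,0,0,1],[0,0,0,0,0,0,1]]])

```text
time_s: 19.65
ee_pos: [541.5, 345.0, 112.5]
ee_rot: [180.0, -0.0, 95.8]
force: [-1.1, -0.2, 3.8]
gripper_width: 15.4
gripper_force: 40.0
```

>>> send_rows(targets=[[[0,0,0,0,0,0.1,1],[0,0,0,0,0,0.2,1],[0,0,0,0,0,0.2,1],[0,0,0,0,0,0.2,1],[0,0,0,0,0,0.2,1],[0,0,0,0,0,0,1]]])

```text
time_s: 20.25
ee_pos: [543.6, 346.2, 298.4]
ee_rot: [179.4, -0.3, 95.8]
force: [1.0, -0.2, -0.5]
gripper_width: 15.3
gripper_force: 40.0
```

>>> send_rows(targets=[[[-0.0645,-0.0064,0,-0.009,-0.196,-0.035,1],[-0.0645,-0.0064,0,-0.009,-0.196,-0.035,1],[-0.0645,-0.0064,0,-0.009,-0.196,-0.035,1],[-0.0645,-0.0064,0,-0.009,-0.196,-0.035,1],[-0.0645,-0.0064,0,-0.009,-0.196,-0.035,1],[-0.0645,-0.0064,0,-0.009,-0.196,-0.035,1],[0,0,0,0,0,0,1],[0,0,0,0,0,0,1],[0,0,0,0,0,0,1]]])

```text
time_s: 21.15
ee_pos: [531.2, 110.5, 250.1]
ee_rot: [-180.0, 34.9, 95.8]
force: [-0.4, 0.7, -1.1]
gripper_width: 15.2
gripper_force: 40.0
```

```bash
python3 look.py w8 bush_mouth,pin,pin_tip,button_knob
```

```text
bush_mouth [324.5, 167.2] 0.55 dep [514.2 277.7 341.4] onz [543.8  21.4  98.8]
bush_mouth [321.5, 245.6] 0.18 dep [530.5 119.  251.6] onz [ 558.2 -151.1   98.8]
pin [320.0, 242.1] 0.67 dep [530.  115.2 247.3] onz [ 554.7 -138.8  100. ]
pin_tip [317.6, 202.9] 0.84 dep [533.   62.7 179.4] onz [ 553.7 -175.3    0. ]
button_knob [345.3, 243.7] 0.68 dep [539.3 144.7 264.5] onz [568.4 -10.  175. ]
[531.2 110.5 250.1] [-180.    34.9   95.8] 21.15
```

View pics/w8.png

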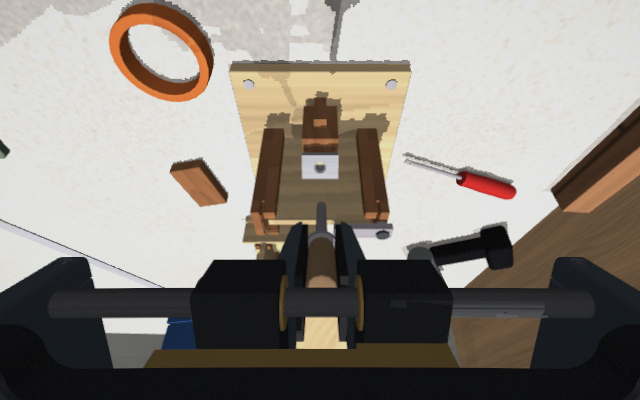

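The wrist picture shows the pin with its tip near (320,203), pointing at the bush hole at (320,167). Both are central in the picture.

```bash
python3 - <<'E'
from fit import *
f=np.load("w8.npz"); R=Ro.from_euler('xyz',f["rot"],degrees=True).as_matrix(); p=f["pos"]
P=cl("w8"); T=(P-p)@R   # tool frame
S=T[(abs(T[:,0])<14)&(abs(T[:,1])<14)&(T[:,2]>17)&(T[:,2]<100)]
print("shank n",len(S),S.min(0),S.max(0))
for a in range(20,95,12):
    s=S[(S[:,2]>a)&(S[:,2]<a+12)]
    if len(s): print(a,len(s),"y mid",(s[:,1].min()+s[:,1].max())/2,"ymed",np.median(s[:,1]),"x max",np.percentile(s[:,0],95),"->axis x",np.percentile(s[:,0],95)-4)
J=np.array([[.0993,-.995],[.995,.0993]]); o=np.array([542.3,-14])
Q=P.copy(); Q[:,:2]=(P[:,:2]-o)@J.T
B=box(Q,-62,-12,-25,25,70,112); n=np.array([-np.sin(np.radians(35)),0,np.cos(np.radians(35))]); m=np.array([-35.6,0,98.8])
h=(B-m)@n; print("face h",np.percentile(h,[5,50,95])); F=B[abs(h-np.median(h))<1.5]
e=np.c_[(F-m)@np.array([np.cos(np.radians(35)),0,np.sin(np.radians(35))]),F[:,1]]
print(cv2.minAreaRect(e.astype(np.float32)), n)
rect(box(Q,-60,-10,-100,100,146,154),"posts")
for y in (-59.5,59.5): rect(box(Q,-30,30,y-13,y+13,146,154),"post")
E
```

```text
shank n 287 [-1.9 -3.8 27.3] [ 2.9  4.2 88. ]
20 26 y mid -0.13429172562978953 ymed -0.12204838800976593 x max 2.2178687141820888 ->axis x -1.7821312858179112
32 74 y mid 0.24127853370566554 ymed 0.5583324529647455 x max 2.3768006502561376 ->axis x -1.6231993497438624
44 60 y mid -0.09627027600583471 ymed -0.13260824592265885 x max 2.361780885425903 ->axis x -1.6382191145740972
56 49 y mid 0.2460888349588819 ymed -0.14193974374038654 x max 2.2514987831597897 ->axis x -1.7485012168402103
68 47 y mid 0.24025568224159133 ymed 0.6381626188365125 x max 2.333201990641449 ->axis x -1.6667980093585508
80 31 y mid 0.2787101920799857 ymed 0.6662861546215239 x max 2.4173646570289384 ->axis x -1.5826353429710616
face h [-17.7  -2.3   0.3]
((-0.9026756286621094, 0.03528022766113281), (25.47559928894043, 39.8215217590332), 0.17244237661361694) [-0.6  0.   0.8]
posts 399 [-16.9  -0.4] [ 13.6 144.6] 0.1 z 149.1172024258218 [-18.   -1.8]
post 521 [ -0.2 -59.5] [25.9 46.8] 90.0 z 149.05208550269887 [ -2.7 -60.1]
post 273 [-11.3  59.2] [23.9 25.5] 0.5 z 149.0585089836338 [-14.3  59.6]
```

```bash
python3 - <<'E'
from fit import *
f=np.load("w8.npz"); st=dict(ee_pos=f["pos"],ee_rot=f["rot"]); cm=cam("wrist",st)
R=Ro.from_euler('xyz',f["rot"],degrees=True).as_matrix(); p=f["pos"]
J=np.array([[.0993,-.995],[.995,.0993]]); o=np.array([542.3,-14])
m=np.r_[o+J.T@[-35.6,0],98.8]; uv=proj(cm,m); print("mouth",m,uv)
g=cv2.imread("pics/w8.png",0)[152:185,298:345]
print(g[4:28:1,12:34])
a=np.array([np.r_[J.T@[-.5736,0],.8192]])[0]; print("axis",a,"tool -z",-R[:,2])
pt=p+R@[-1.6,.1,94.5]; print("tip",pt)
d=m+15*a-pt; print("shift to 15mm pre",d,d/200,"then insert axis",-a)
E
```

```text
mouth [538.8  21.4  98.8] [319.9 166.8]
[[197 199 199 199 199 199 200 199 199 200 200 200 199 200 200 200 200 201
  199 200 201 200]
 [198 197 198 198 196 197 198 197 198 199 198 197 198 198 197 198 198 198
  198 199 198 199]
 [194 195 195 195 195 195 195 195 195 196 196 196 195 195 196 196 196 196
  196 196 196 197]
 [196 197 196 196 196 198 197 197 197 196 196 197 197 198 197 198 198 199
  199 199 199 197]
 [196 195 196 196 195 196 197 196 198 198 199 197 197 198 198 197 199 198
  199 198 198 199]
 [194 193 194 194 194 194 195 195 197 199 200 198 195 196 195 195 196 196
  196 196 197 197]
 [197 197 197 196 197 195 191 196 206 209 209 206 199 191 194 197 198 197
  197 198 196 197]
 [200 200 200 199 195 188 190 204 212 214 214 213 207 193 187 193 199 199
  199 199 199 199]
 [199 200 200 199 187 171 157 161 167 168 167 167 165 157 164 185 196 200
  200 201 200 200]
 [199 199 199 190 176 147 105  96 106 109 110 106 100  94 135 175 190 199
  199 199 201 200]
 [200 201 201 187 164 128  72  74  80  86  85  82  75  69 116 157 183 202
  202 201 202 201]
 [204 203 203 186 159 123  74  71  73
[... 632 characters left out ...]
204 204 204 205 205 204 205 205 204 204 205 205 206 205
  205 205 205 205]
 [206 206 206 206 206 207 206 206 207 207 206 206 206 207 206 207 207 207
  207 207 206 206]
 [205 205 204 204 205 205 205 205 205 205 206 206 206 206 206 206 206 206
  205 207 207 206]
 [205 205 206 205 205 205 205 204 205 206 206 205 205 205 206 207 206 206
  206 207 206 207]
 [174 174 174 175 174 174 174 174 175 175 176 175 175 174 175 174 175 175
  176 175 175 175]
 [120 120 120 120 119 120 120 121 120 121 121 120 119 119 120 121 120 121
  121 120 121 121]]
axis [-0.1  0.6  0.8] tool -z [-0.1  0.6  0.8]
tip [536.8  55.4 173.6]
shift to 15mm pre [  1.1 -25.4 -62.5] [ 0.  -0.1 -0.3] then insert axis [ 0.1 -0.6 -0.8]
```

>>> send_rows(targets=[[[0,0,0,0.002,-0.043,-0.104,1],[0,0,0,0.002,-0.043,-0.104,1],[0,0,0,0.0015,-0.043,-0.103,1],[0,0,0,0,0,0,1],[0,0,0,0,0,0,1]]])

```text
time_s: 21.9
ee_pos: [532.1, 84.1, 188.5]
ee_rot: [-179.9, 35.0, 95.8]
force: [0.1, 0.2, -1.4]
gripper_width: 15.3
gripper_force: 40.0
```

```bash
python3 look.py w9 pin_tip; python3 - <<'E'
from fit import *
np.set_printoptions(precision=3,suppress=True)
f=np.load("w9.npz"); R=Ro.from_euler('xyz',f["rot"],degrees=True).as_matrix(); p=f["pos"]
J=np.array([[.0993,-.995],[.995,.0993]]); o=np.array([542.3,-14]); m=np.r_[o+J.T@[-35.6,0],98.8]
pt=p+R@[-1.6,.1,94.5]; cm=cam("wrist",dict(ee_pos=p,ee_rot=f["rot"]))
d=(m-pt)@R; print("mouth in tool rel tip",d,"-tool z",-R[:,2],"tool x",R[:,0],"px",proj(cm,m),proj(cm,pt))
g=cv2.imread("pics/w9.png",0); cv2.imwrite("pics/w9c.png",cv2.resize(g[130:260,240:400],(640,520),interpolation=2))
E
```

```text
[532.1  84.1 188.5] [-179.9   35.    95.8] 21.9
mouth in tool rel tip [ 1.421  0.29  15.122] -tool z [-0.057  0.571  0.819] tool x [-0.083  0.815 -0.574] px [321.619 196.204] [321.305 202.864]
```

View pics/w9c.png

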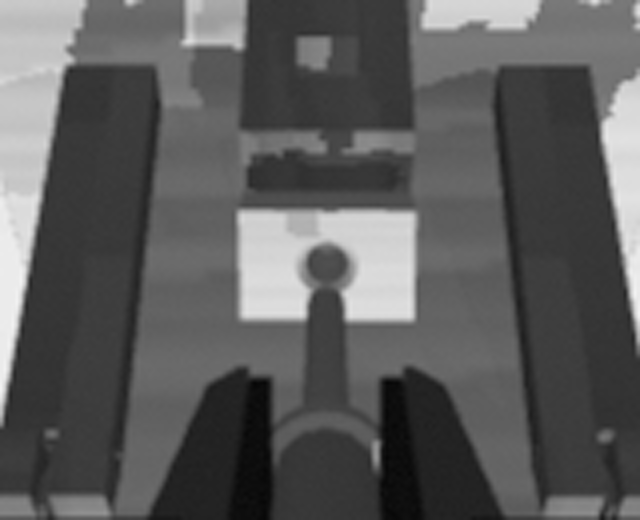

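The close-up shows the tip just below the hole centre, which is at crop (327,267) or full-picture (321.8,196.8). The tip needs about 1 mm along tool x.

>>> send_rows(targets=[[[0,0,0,0.001,0.004,-0.003,1],[0,0,0,0.0028,-0.0285,-0.041,1],[0,0,0,0.0014,-0.0143,-0.0205,1],[0,0,0,0.0014,-0.0143,-0.0205,1],[0,0,0,0.0014,-0.0143,-0.0205,1],[0,0,0,0,0,0,1],[0,0,0,0,0,0,1]]])

```text
time_s: 22.7
ee_pos: [533.4, 70.3, 166.8]
ee_rot: [-179.9, 35.0, 95.8]
force: [-0.7, -0.6, -0.9]
gripper_width: 15.3
gripper_force: 40.0
```

>>> send_rows(targets=[[[0,0,0,0.0028,-0.0285,-0.041,1],[0,0,0,0.0028,-0.0285,-0.041,1],[0,0,0,0.0028,-0.0285,-0.041,1],[0,0,0,0,0,0,1]]])

```text
time_s: 23.1
ee_pos: [534.6, 52.4, 140.8]
ee_rot: [-179.8, 35.0, 95.9]
force: [0.6, 0.6, -0.6]
gripper_width: 15.3
gripper_force: 40.0
```

>>> send_rows(targets=[[[0,0,0,0.0028,-0.0285,-0.041,1],[0,0,0,0.0028,-0.0285,-0.041,1],[0,0,0,0.0028,-0.0285,-0.041,1],[0,0,0,0,0,0,1],[0,0,0,0,0,0,1]]])

```text
time_s: 23.6
ee_pos: [536.6, 35.9, 117.5]
ee_rot: [-179.9, 35.0, 95.8]
force: [0.2, -0.0, 0.4]
gripper_width: 15.2
gripper_force: 40.0
```

>>> send_rows(targets=[[[0,0,0,0.0012,-0.0128,-0.0185,1],[0,0,0,0.0012,-0.0128,-0.0185,1],[0,0,0,0.0006,-0.0057,-0.0082,1],[0,0,0,0.0006,-0.0057,-0.0082,1],[0,0,0,0,0,0,1]]])

```text
time_s: 24.1
ee_pos: [537.3, 29.3, 107.8]
ee_rot: [-180.0, 35.0, 95.8]
force: [-2.7, 3.6, 4.8]
gripper_width: 15.0
gripper_force: 40.0
```

>>> send_rows(targets=[[[0,0,0,0.0006,-0.0057,-0.0082,1],[0,0,0,0,0,0,1],[0,0,0,0,0,0,1]]])

```text
time_s: 24.4
ee_pos: [537.3, 29.2, 107.7]
ee_rot: [179.9, 34.9, 95.7]
force: [-7.6, 10.5, 14.4]
gripper_width: 15.4
gripper_force: 40.0
```

>>> send_rows(targets=[[[0,0,0,0,0.004,0.006,1],[0,0,0,0,0,0,0.2],[0,0,0,0,0,0,0.2],[0,0,0,0,0,0,0.2],[0,0,0,0,0,0,0.2],[0,0,0,-0.0043,0.0428,0.0615,0.2],[0,0,0,-0.0086,0.0856,0.123,0.2],[0,0,0,-0.0086,0.0856,0.123,0.2],[0,0,0,-0.0086,0.0856,0.123,0.2],[0,0,0,-0.0086,0.0856,0.123,0.2],[0,0,0,0,0,0,0.2],[0,0,0,0,0,0,0.2]]])

```text
time_s: 25.6
ee_pos: [529.7, 105.4, 216.8]
ee_rot: [-179.9, 35.0, 95.9]
force: [-0.5, -0.5, -0.9]
gripper_width: 36.8
gripper_force: 0.0
```

```bash
python3 look.py w10 pin,bush_mouth,button_knob; python3 - <<'E'
from fit import *
P=cl("w10"); J=np.array([[.0993,-.995],[.995,.0993]]); o=np.array([542.3,-14])
Q=P.copy(); Q[:,:2]=(P[:,:2]-o)@J.T
m=np.array([-35.6,0,98.8]); s,c=np.sin(np.radians(35)),np.cos(np.radians(35)); E=np.array([[c,0,s],[0,1,0],[-s,0,c]])
B=(Q-m)@E.T; b=box(B,-10,12,-12,12,-5,60); print("handle top h",np.percentile(b[:,2],[50,98,100]));rect(b[b[:,2]>45],"htop")
rect(box(Q,-40,60,-20,90,158,167),"bar"); rect(box(Q,-20,20,0,60,180,196),"knob")
rect(box(Q,-6,6,-45,15,135,156),"ptop")
im=cv2.imread("pics/w10.png"); cv2.imwrite("pics/w10c.png",cv2.resize(im[100:330,180:460],(700,575),interpolation=2))
E
```

```text
pin [319.0, 185.1] 0.94 dep [534.   41.8 113.5] onz [535.4  25.8 100. ]
bush_mouth [319.7, 186.9] 0.89 dep [534.1  47.3 120.2] onz [536.5  21.6  98.8]
button_knob [349.3, 273.3] 0.65 dep [567.1  -3.8 179.7] onz [569.1 -13.9 175. ]
button_knob [322.0, 184.2] 0.59 dep [536.8  41.9 112.2] onz [529.1 116.  175. ]
[529.7 105.4 216.8] [-179.9   35.    95.9] 25.6
handle top h [32.7 49.5 50.3]
htop 246 [-1.9 -0.2] [14.7 15.5] 45.9 z 48.334082298098025 [-2.2  0. ]
bar 248 [-4.7 45.2] [16.3 61.8] 6.5 z 161.20921109820773 [-6.5 37.8]
knob 135 [-1.2 24.8] [13.4 10. ] 9.2 z 186.37585851240394 [-3.4 24.7]
ptop 632 [-1.  -8.9] [10.1 47. ] 0.1 z 144.2125772934579 [-3.7 -9.1]
```

View pics/w10c.png

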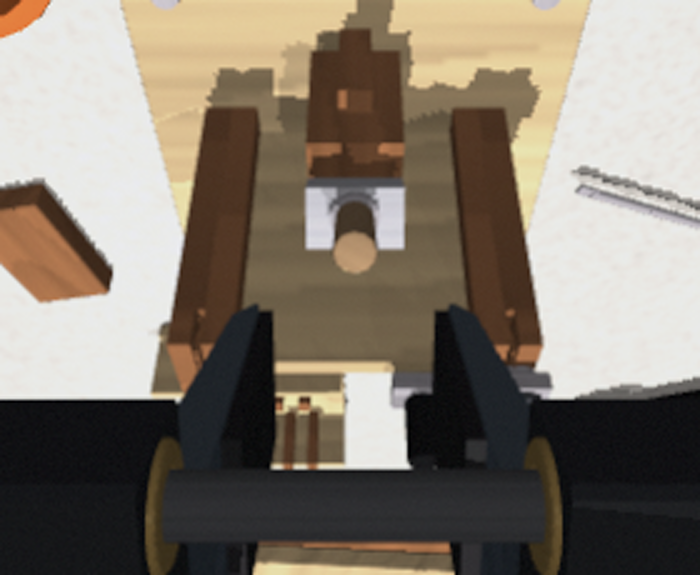

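The pin is in the bush with its handle top 49 mm above the mouth, so the collar is seated. The fingers hide part of the bar, so I'll back off and check it once more.

>>> send_rows(targets=[[[0.08,0.008,0,0,0,0.2,0.2],[0.08,0.008,0,0,0,0.2,0.2],[0.08,0.008,0,0,0,0.1,0.2],[0.08,0.008,0,0,-0.1,0,0.2],[0.06,0.006,0,0,-0.1,0,0.2],[0,0,0,0,0,0,0.2],[0,0,0,0,0,0,0.2]]])

```text
time_s: 26.5
ee_pos: [529.5, 64.0, 316.5]
ee_rot: [-179.9, 0.7, 95.6]
force: [-0.8, 0.6, 0.2]
gripper_width: 36.4
gripper_force: 0.0
```

```bash
python3 look.py w11 button_knob; python3 - <<'E'
from fit import *
P=cl("w11"); J=np.array([[.0993,-.995],[.995,.0993]]); o=np.array([542.3,-14])
Q=P.copy(); Q[:,:2]=(P[:,:2]-o)@J.T
rect(box(Q,-40,60,-20,90,159.5,164),"bar"); rect(box(Q,-20,20,0,60,184,192),"knob"); rect(box(Q,-6,6,-45,15,146,151),"ptop")
E
```

```text
button_knob [349.3, 256.0] 0.88 dep [565.3  -5.5 186.8] onz [567.1 -11.7 175. ]
button_knob [213.6, 260.2] 0.45 dep [493.6 100.5 399.5] onz [421.7 -31.1 175. ]
[529.5  64.  316.5] [-179.9    0.7   95.6] 26.5
bar 200 [-1.2 46. ] [17.7 61. ] 0.4 z 161.6103254899437 [-3.7 43.5]
knob 79 [-0.9 23.6] [14.6  6.5] 0.7 z 187.35211369297684 [-1.5 24. ]
ptop 379 [ -1.  -13.9] [ 9.8 55.8] 0.3 z 147.53228997484405 [ -1.3 -14. ]
```

All in place: the bar is 0.4° off straight and the panel top is at z 147.5.

```bash
python3 -c "
from workcell import env
print(env.job_done())"
```

```text
the job is handed in; nothing more can be done
None
```

I handed the job in after about 27 s of robot time. The panel is down in the grooves with its top at z 147.5 mm, the turn-button lies straight across it (within 0.4°), and the long pin is pushed through the bush with its collar on the mouth.

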